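# Run a plank out to the length gauge and hold it

## Robot

A 6-joint arm with a two-finger parallel gripper is mounted at the origin on a cart in front of the work surface, level with it; the furniture and walls round the work are solid. World frame = base frame: x ahead of the robot, y to its left, z up, the work surface at z = 0. Lengths are in m, angles in degrees, forces in N, time in s.
With the tool pointing down it reaches from about 0.325 to 0.85 m from the base axis. Payload 15.5 kg.
Tool frame: the origin (TCP) lies midway between the tips of the shut fingers; the grasp point (between the pads) lies 19 mm behind it; z points along the fingers, y is the line along which they close (so a half turn about z gives the same grasp; the last joint's range is limited). The gripper opens to 91 mm and grips with 3 to 60 N. Pads are 32 mm wide; open, the fingers measure 118 mm over their backs; the gripper's body (76 mm by 178 mm) begins 60 mm behind the grasp point.
Start: joints at [-71.992, 28.281, 77.091, -0, 74.628, -5.472], TCP at [0.249, -0.573, 0.214] pointing down, gripper open.
Joint ranges: [-166.48, 166.48], [-47.26, 123.95], [12.59, 153.08], [-70.14, 250.14], [6.76, 159.57], [-176.63, 176.63]. Speed limits (degrees/s): [108.29, 108.29, 147.25, 172.46, 172.46, 172.46].

## Interface

Orientations are given as a 3x3 rotation matrix whose columns are the frame's x, y, z axes.
In Python, from bench import ctrl gives the robot as it stands. The module is installed in compiled form; this text tells all that it offers. Calls block until the motion is done:
- ctrl.goto(position, orientation): joint-space move of the TCP to a pose.
- ctrl.move_l(position, vel=0.15, ori=None, contact_N=None): straight line of the TCP; ori=None keeps the orientation; vel is the mean speed in m/s. With contact_N (N) it stops when the force on the tool has changed by that much, and returns True; else False.
- ctrl.movej(angles): joint-space move.
- ctrl.command_gripper(opening): opening from 0.0 (shut) to 1.0 (fully open); the grip force is fixed at half the most; returns when the fingers have stopped.
- ctrl.sleep(seconds).
- ctrl.ik(position, orientation): joint angles nearest the present ones, or None.
- ctrl.read_camera(name): name is "side" or "top" or "wrist"; returns the picture (400x640x3 uint8, blue, green, red); there is no depth.
- ctrl.camera_params(name): a dict with "fx", "fy", "cx", "cy" (pixels), "pose" (4x4, takes a point from camera to world coordinates); the wrist camera has in their place "T_tool_cam" (4x4, takes a point from camera to tool coordinates, whose origin is the TCP and whose axes are the flange's). Camera axes: x right, y up, looking along -z (the intrinsics and any distortion apply to the point x, -y, -z); pixel columns grow to the right and rows downward; lengths in m; the calibration is good to about 2 mm. A picture is of the moment at which its call begins: read the wrist's pose just before it. camera_params takes no time and is no camera call.
A pose or a line that the arm cannot do raises ctrl.MotionError and nothing moves.
- ctrl.sign_off(): hands the job in; it is judged then, once.
Readings, each from a call of its own:
- ctrl.current_t(): time.
- ctrl.current_q(): joint angles.
- ctrl.current_dq(): joint speeds.
- ctrl.current_effort(): joint torques, N m.
- ctrl.current_tool_pos(): TCP position.
- ctrl.current_eef_rot(): TCP orientation.
- ctrl.current_contact_force(): force on the tool from outside, world axes, zero at the start.
- ctrl.current_wrist_torque(): the same for the moment, N m.
- ctrl.current_grip_width(): opening from 0.0 (shut) to 1.0 (fully open).
- ctrl.current_grasp_force(): force on a finger pad.
Only numpy, scipy, OpenCV 4.12 (cv2) and the standard library are available. Lean on these libraries where they do the work, as an engineer would, in place of code of your own. Each camera call takes 0.05 s, during which the arm holds its last target. There are 200 camera calls.

## Task

The plank on the sawing rest has to stick out for a cut. Pull the clip-on end stop straight up off the rail against its sprung catches and stand it upright on the bench, clear of the rest; then slide the plank along the rail, without lifting or tipping it, until its leading end is level with the tip of the gauge's pointer. The plank would now tip off by itself, so finish while still holding it: level, straight along the rail, lying on it, end at the pointer; leave the other things on the bench where they are.

Things in the scene. Friction and masses are not known exactly. Their poses are not given: they have to be found in the camera images.
- rest: Fixed sawing rest: aluminium rail 36 mm wide (x), 340 mm long (y -170 to 170), top 80 mm and underside 50 mm above the bench; feet 100 x 44 x 12 mm at y +-90. Origin on the bench under the rail's middle; -y is outward, to the gauge. The end stop sits on the rail at y -145 between ribs (to 23 mm from the rail's centre line) that keep it from sliding along.
- stop_grip (a point): Middle of the black end stop's grip post (24 mm along x, 18 y, 42 high), 57 mm above the stop's foot, 33 above the rail top. Stop 54 x 36 x 78 mm, 90 g; below the post a 14 mm bridge and two 24 mm legs straddle the rail; stands on its legs. Two sprung plungers in the rail hold it: 8 to 15 N straight up frees it within 10 mm, legs clear after 25. Axes as the rest's.
- plank_mid (a point): Centre of the loose wooden plank, 60 (x) x 340 (y) x 20 mm (z), 0.2 to 0.42 kg, lying flat on the rail top. It is wider than the rail by 12 mm on each side, so fingers can pass down beside it. Its -y end is the leading end.
- plank_end (a point): Middle of the plank's leading end face (170 mm from its centre, on its -y side), half-way up the thickness. Axes as the plank's.
- pointer_tip (a point): Tip of the level steel pointer of the fixed length gauge, 190 to 225 mm beyond the rail's outer end, 90 mm above the bench (half-way up the plank), 40 mm to the +x side of the rail's centre line: about 10 mm beside the plank's path. It points to -x; axes as the rest's. The gauge's post, 12 mm thick and 114 high, stands 42 mm behind the tip.
- tin: Loose bystander: a round tin 76 mm across, 58 high; origin at the centre of its underside.
- tape: Loose bystander: a roll of black tape 58 mm across, 19 high, lying flat; origin at the centre of its underside.
- bolt: Loose bystander: a dark hexagon bolt 76 mm long, 27 across, lying on the bench; origin at the centre of its underside.
Things that resemble listed ones, but are neither listed nor needed, are in the scene too. Leave any pink look-alike of the part that bears stop_grip alone. Leave any pink look-alike of the part that bears pointer_tip alone.

How it is judged:
By the outcome, as a careful person would: the job done as asked, in the order asked, and still so for the second after the job is handed in, while the arm keeps its last pose, push and grip.
It also fails if it takes over 54 s, if anything falls off the work surface, if the arm or the gripper's body presses on something with over 40 N, if the wrist force passes 120 N, or if a joint passes its speed limit or range.

## Working session

There is one attempt and no reset: what is moved stays moved. The work goes in short steps, each a Python script; the robot and the scene stay as the last script left them, time stands still between calls to the robot, and variables do not carry over. Pictures are saved under pics/ and viewed, at most 12 in all, crops included, and the job is handed in when it is done.

```bash
mkdir -p pics; ls; python3 - <<'E'
from bench import ctrl
import cv2,numpy as np
np.set_printoptions(precision=4,suppress=True)
for n in("side","top"):
    cv2.imwrite(f"pics/{n}0.png",ctrl.read_camera(n)); print(n,ctrl.camera_params(n))
print(ctrl.camera_params("wrist"))
print(ctrl.current_eef_rot(),ctrl.current_t())
E
```

```text
pics
side {'fx': 386.11298446566593, 'fy': 386.11298446566593, 'cx': 325.9731176377987, 'cy': 201.65533269009848, 'pose': array([[-0.8875,  0.1943, -0.4179,  0.172 ],
       [-0.4607, -0.3947,  0.795 ,  0.745 ],
       [-0.0105,  0.898 ,  0.4398,  0.5649],
       [ 0.    ,  0.    ,  0.    ,  1.    ]])}
top {'fx': 403.066501709145, 'fy': 403.066501709145, 'cx': 320.333368752064, 'cy': 196.02223306374412, 'pose': array([[ 0.0012,  0.996 , -0.089 ,  0.5243],
       [-0.9999,  0.0001, -0.0116, -0.0745],
       [-0.0115,  0.089 ,  0.996 ,  0.9612],
       [ 0.    ,  0.    ,  0.    ,  1.    ]])}
{'fx': 337.8321626606709, 'fy': 337.8321626606709, 'cx': 319.7687270216411, 'cy': 199.9838761308661, 'T_tool_cam': array([[ 0.0004,  0.9656,  0.2601,  0.0735],
       [ 1.    , -0.0004, -0.    ,  0.0004],
       [ 0.0001,  0.2601, -0.9656, -0.1712],
       [ 0.    ,  0.    ,  0.    ,  1.    ]])}
[[ 0.9172  0.3985 -0.0004]
 [ 0.3985 -0.9172  0.001 ]
 [ 0.0001 -0.0011 -1.    ]] 0.1
```

View pics/top0.png

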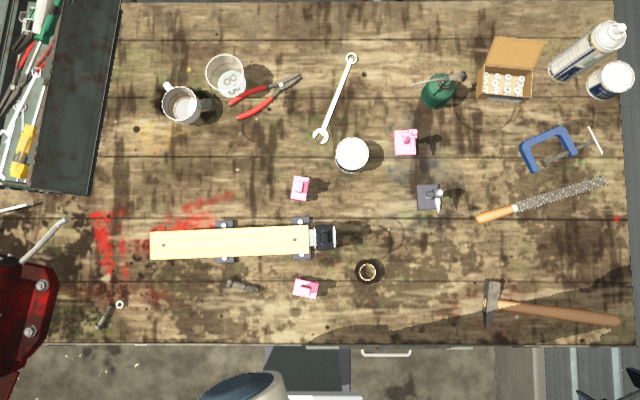

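View pics/side0.png

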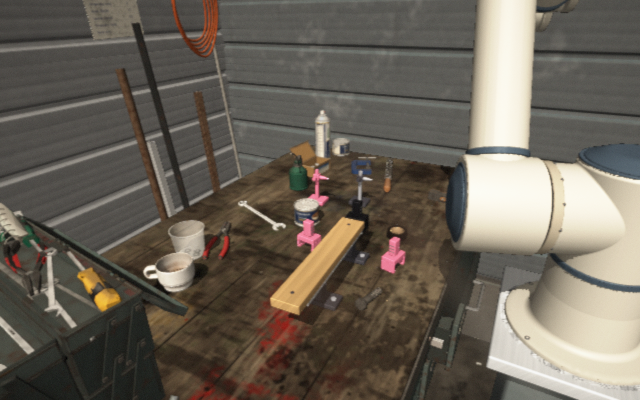

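The black stop is at top-view pixel (323,237), against the plank's right end. The plank's corners are near (150,233), (307,225), (310,254) and (151,260). The grey gauge is at (430,197) with its pointer near (437,207).
- **Candidates for the stop:** black (323,237), pink (300,188), pink (306,288). I choose the black one.
- **Candidates for the gauge:** grey (430,197), pink (405,142). I choose the grey one.
- **Bystanders:** tin (352,155), tape (368,270), bolt (243,285).

Next I'll check these choices from close up with the wrist camera.

```bash
cat > h.py <<'E'
from bench import ctrl
import cv2,numpy as np
np.set_printoptions(precision=4,suppress=True)
def snap(n):
    P=ctrl.camera_params(n)
    if n=="wrist":
        T=np.eye(4);T[:3,:3]=ctrl.current_eef_rot();T[:3,3]=ctrl.current_tool_pos();T=T@P["T_tool_cam"]
    else:T=P["pose"]
    return ctrl.read_camera(n),(P["fx"],P["fy"],P["cx"],P["cy"],T)
def ray(c,uv):
    fx,fy,cx,cy,T=c; uv=np.atleast_2d(np.asarray(uv,float))
    d=np.c_[(uv[:,0]-cx)/fx,-(uv[:,1]-cy)/fy,-np.ones(len(uv))]
    return T[:3,3],d@T[:3,:3].T
def plane(c,uv,z):
    o,d=ray(c,uv); return o+d*((z-o[2])/d[:,2])[:,None]
def proj(c,p):
    fx,fy,cx,cy,T=c; q=(np.atleast_2d(p)-T[:3,3])@T[:3,:3]
    return np.c_[cx-fx*q[:,0]/q[:,2],cy+fy*q[:,1]/q[:,2]]
def down(yaw): # tool x at yaw, z down
    c,s=np.cos(yaw),np.sin(yaw); return np.array([[c,s,0],[s,-c,0],[0,0,-1.]])
E
python3 - <<'E'
from h import *
img,c=snap("top")
print("stop",plane(c,(323,237),.134),"tip",plane(c,(437,207),.09))
print("plank",plane(c,[(150,233),(307,225),(310,254),(151,260)],.1))
print("bench",plane(c,[(428,197),(300,188),(306,288),(352,155),(368,270),(440,290)],0.))
cv2.imwrite("pics/topcrop.png",cv2.resize(img[120:310,130:480],None,fx=2.2,fy=2.2,interpolation=cv2.INTER_CUBIC))
yaw=np.deg2rad(-90)  # tool x = world -y
for y in(-90,0,90,180):
    for p in([.41,-.12,.32],[.43,-.09,.1],[.3,-.35,.1]):
        print(y,p,ctrl.ik(p,down(np.deg2rad(y))))
E
```

```text
stop [[ 0.5142 -0.0704  0.134 ]] tip [[ 0.5784 -0.3162  0.09  ]]
plank [[ 0.5218  0.2997  0.1   ]
 [ 0.5392 -0.0361  0.1   ]
 [ 0.4779 -0.0427  0.1   ]
 [ 0.4647  0.2953  0.1   ]]
bench [[ 0.6079 -0.3203  0.    ]
 [ 0.6295 -0.0145  0.    ]
 [ 0.3934 -0.0299  0.    ]
 [ 0.7096 -0.1397  0.    ]
 [ 0.4354 -0.1757  0.    ]
 [ 0.3896 -0.3433  0.    ]]
-90 [0.41, -0.12, 0.32] [-24.3335   5.9863  93.1568  -0.      80.8569 155.6665]
-90 [0.43, -0.09, 0.1] [-19.6186  23.5937 110.117   -0.      46.2893 160.3814]
-90 [0.3, -0.35, 0.1] [-56.8273  24.8869 107.2487  -0.      47.8644 123.1727]
0 [0.41, -0.12, 0.32] [-24.3335   5.9863  93.1568  -0.      80.8569  65.6665]
0 [0.43, -0.09, 0.1] [-19.6186  23.5937 110.117   -0.      46.2893  70.3814]
0 [0.3, -0.35, 0.1] [-56.8273  24.8869 107.2487  -0.      47.8644  33.1727]
90 [0.41, -0.12, 0.32] [-24.3335   5.9863  93.1568  -0.      80.8569 -24.3335]
90 [0.43, -0.09, 0.1] [-19.6186  23.5937 110.117   -0.      46.2893 -19.6186]
90 [0.3, -0.35, 0.1] [-56.8273  24.8869 107.2487  -0.      47.8644 -56.8273]
180 [0.41, -0.12, 0.32] [ -24.3335    5.9863   93.1568   -0.       80.8569 -114.3335]
180 [0.43, -0.09, 0.1] [ -19.6186   23.5937  110.117    -0.       46.2893 -109.6186]
180 [0.3, -0.35, 0.1] [ -56.8273   24.8869  107.2487   -0.       47.8644 -146.8273]
```

View pics/topcrop.png

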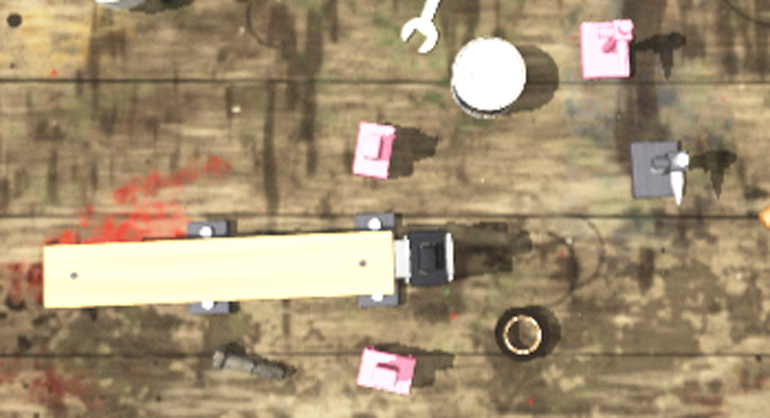

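The crop confirms it: the black stop's post top is at crop (432,257), the bare rail shows between plank and stop, and the grey gauge's pointer tip is at crop (679,204), which is about full (438.6,212.7).

```bash
python3 - <<'E'
from h import *
ctrl.goto([.51,-.13,.36],down(np.deg2rad(90)))
img,c=snap("wrist");cv2.imwrite("pics/w1.png",img);print(ctrl.current_t(),ctrl.current_tool_pos())
np.save("w1.npy",np.r_[c[:4],c[4].ravel()])
g=cv2.imread("pics/top0.png")
_,ct=snap("top");print(plane(ct,(438.6,212.7),.09))
E
```

```text
2.1333 [ 0.5099 -0.1308  0.3597]
[[ 0.5661 -0.3193  0.09  ]]
```

View pics/w1.png

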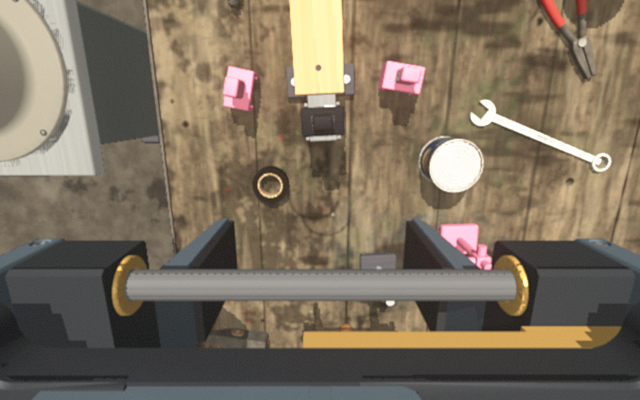

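The wrist picture shows the plank's leading edge at about (293..342, 94), the black stop at (323,122), and the pink stops well away at (238,88) and (404,77). The gripper hides the gauge's pointer at (388,300), so I'll measure it later.

```bash
python3 - <<'E'
from h import *
def C(img,x0,y0,w,h,s): return cv2.resize(img[y0:y0+h,x0:x0+w],None,fx=s,fy=s,interpolation=cv2.INTER_CUBIC)
w=cv2.imread("pics/w1.png");t=cv2.imread("pics/top0.png")
a=C(w,285,80,80,70,5);b=C(t,295,215,50,50,7)
cv2.imwrite("pics/z1.png",np.hstack([a,b]))if a.shape[0]==b.shape[0] else None
v=np.load("w1.npy");cw=(*v[:4],v[4:].reshape(4,4));_,ct=snap("top")
for n,img,c in(("w",w,cw),("t",t,ct)):
    hsv=cv2.cvtColor(img,cv2.COLOR_BGR2HSV)
    m=cv2.inRange(hsv,(15,50,160),(35,200,255))
    if n=="t": m[:, :140]=0; m[:215]=0;m[270:]=0;m[:,330:]=0
    else: m[:,:270]=0;m[:,370:]=0;m[110:]=0
    m=cv2.morphologyEx(m,cv2.MORPH_OPEN,np.ones((3,3)))
    cnt=max(cv2.findContours(m,cv2.RETR_EXTERNAL,cv2.CHAIN_APPROX_NONE)[0],key=cv2.contourArea)
    P=plane(c,cnt[:,0],.1)
    print(n,P.min(0),P.max(0),cv2.minAreaRect(P[:,:2].astype(np.float32)))
    # edges: per y-bin min and max x
    for ys in(np.arange(-.03,.29,.04)):
        s=P[abs(P[:,1]-ys)<.006]
        if len(s)>1: print(round(ys,2),s[:,0].min(),s[:,0].max(),(s[:,0].min()+s[:,0].max())/2)
E
```

```text
w [ 0.4734 -0.0401  0.1   ] [0.5472 0.0622 0.1   ] ((0.5102425813674927, 0.01106204092502594), (0.10227648913860321, 0.07374591380357742), 89.92611694335938)
-0.03 0.47903541054603627 0.5396823661146511 0.5093588883303437
0.01 0.476335833891062 0.5389694113676035 0.5076526226293328
0.05 0.4748710307356091 0.5463421420651782 0.5106065864003937
t [ 0.4463 -0.064   0.1   ] [0.4778 0.0611 0.1   ] ((0.4621236324310303, -0.0014179199934005737), (0.031439315527677536, 0.12501177191734314), 0.12572740018367767)
-0.03 0.4464577403692507 0.4610929333327657 0.4537753368510082
0.01 0.44636957458922066 0.47779316834784735 0.462081371468534
0.05 0.4462813141478985 0.47774039891255576 0.4620108565302271
```

View pics/z1.png

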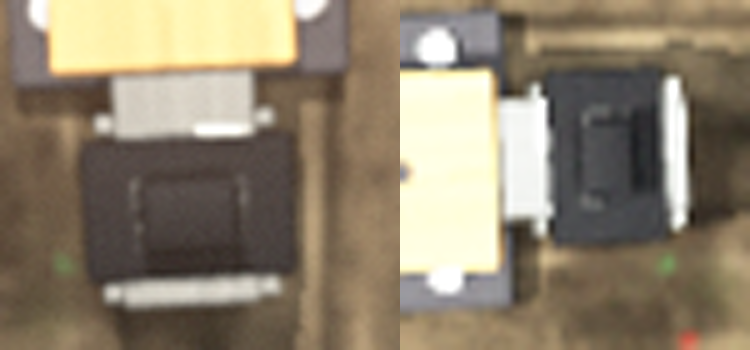

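The zoom shows the stop as 82..295 by 138..278 in the left panel with the post top at its middle (190,212). In the right panel the post top is near (611,157). The plank's end edge is at left-panel y 74.

```bash
python3 - <<'E'
from h import *
w=cv2.imread("pics/w1.png");t=cv2.imread("pics/top0.png")
v=np.load("w1.npy");cw=(*v[:4],v[4:].reshape(4,4));_,ct=snap("top")
print("bridge w",plane(cw,(322.6,121.6),.094),"t",plane(ct,(324.5,237.3),.094))
print("post w",plane(cw,(323,122.4),.134),"t",plane(ct,(325.1,237.4),.134))
print("end w",plane(cw,[(295,94.8),(344.4,94.5)],.1), "t",plane(ct,[(308.9,225),(309,254)],.1))
for n,img,c in(("w",w,cw),("t",t,ct)):
    g=img[:,:,2].copy(); m=cv2.inRange(g,190,255)
    if n=="t": m[:,:140]=0;m[:220]=0;m[268:]=0;m[:,311:]=0
    else: m[:,:280]=0;m[:,360:]=0;m[97:]=0
    m=cv2.morphologyEx(m,cv2.MORPH_OPEN,np.ones((9,9)))
    cnt=max(cv2.findContours(m,cv2.RETR_EXTERNAL,cv2.CHAIN_APPROX_NONE)[0],key=cv2.contourArea)
    P=plane(c,cnt[:,0],.1); print(n,P.min(0)[:2],P.max(0)[:2],cv2.minAreaRect(P[:,:2].astype(np.float32)))
    mid=[]
    for ys in np.arange(-.02,.28,.01):
        s=P[abs(P[:,1]-ys)<.005]
        if len(s)>1 and np.ptp(s[:,0])>.05: mid.append((ys,s[:,0].min(),s[:,0].max()))
    mid=np.array(mid)
    for k in(1,2):print(len(mid),np.polyfit(mid[:,0],mid[:,k],1))
E
```

```text
bridge w [[ 0.5138 -0.073   0.094 ]] t [[ 0.5131 -0.0734  0.094 ]]
post w [[ 0.514  -0.0725  0.134 ]] t [[ 0.5134 -0.0747  0.134 ]]
end w [[ 0.4801 -0.041   0.1   ]
 [ 0.5403 -0.0407  0.1   ]] t [[ 0.5392 -0.0402  0.1   ]
 [ 0.4779 -0.0406  0.1   ]]
w [ 0.4752 -0.0401] [0.542  0.0622] ((0.5086932182312012, 0.011787887662649155), (0.06423657387495041, 0.1029822900891304), 1.8175816535949707)
9 [-0.0361  0.4775]
9 [-0.0677  0.5386]
t [ 0.4668 -0.0426] [0.5496 0.3217] ((0.5120303630828857, 0.13884548842906952), (0.08171211183071136, 0.3637731969356537), 2.1285994052886963)
31 [-0.0431  0.4784]
31 [0.0014 0.536 ]
```

```bash
python3 - <<'E'
from h import *
R=down(np.deg2rad(92.6))
ctrl.goto([.5136,-.0738,.18],R)
print(ctrl.move_l([.5136,-.0738,.103],vel=.1,contact_N=12),ctrl.current_tool_pos())
ctrl.command_gripper(0.0)
p=np.array(ctrl.current_tool_pos());print(p,ctrl.current_grip_width(),ctrl.current_grasp_force(),ctrl.current_contact_force())
ctrl.move_l(p+[0,0,.012],vel=.02);print(ctrl.current_contact_force(),ctrl.current_tool_pos(),ctrl.current_grip_width())
ctrl.move_l(p+[0,0,.055],vel=.06);print(ctrl.current_contact_force(),ctrl.current_t(),ctrl.current_grip_width(),ctrl.current_grasp_force())
img,c=snap("wrist");cv2.imwrite("pics/w2.png",img);cv2.imwrite("pics/side2.png",ctrl.read_camera("side"))
E
```

```text
False [ 0.514  -0.074   0.1036]
[ 0.5136 -0.0738  0.103 ] 0.26509276846638036 29.99689757823944 [ 0.1185  0.3438 -1.2306]
[-1.1912  0.0905  5.8702] [ 0.514  -0.0739  0.1157] 0.2580234969423058
[ 0.1848  0.7857 -0.3864] 6.625 0.2634005956692304 29.996816217899323
```

View pics/w2.png

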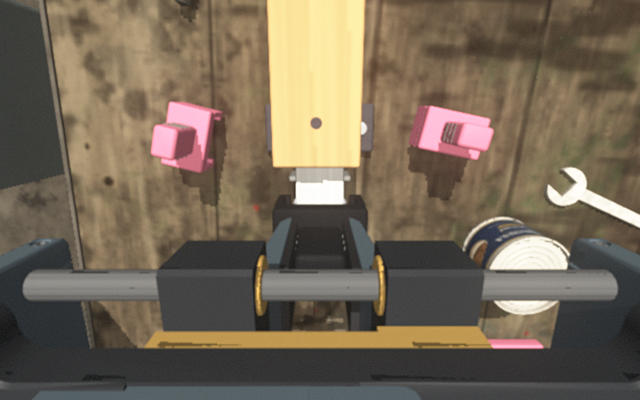

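The picture shows the black stop clamped between the fingers at about (320,220), and the bare rail and rib at (320,185). The plank end at (315,167) is undisturbed. Now placing.

```bash
python3 - <<'E'
from h import *
R=down(np.deg2rad(92.6))
ctrl.move_l([.5136,-.0738,.20],vel=.2)
ctrl.goto([.40,-.30,.13],R)
ctrl.move_l([.40,-.30,.056],vel=.12)
print(ctrl.move_l([.40,-.30,.044],vel=.02,contact_N=4),ctrl.current_tool_pos(),ctrl.current_contact_force())
p=np.array(ctrl.current_tool_pos())
ctrl.command_gripper(.6);ctrl.move_l([p[0],p[1],.15],vel=.15)
print(ctrl.current_grip_width(),ctrl.current_t())
# look at pointer & rail: camera to view gauge with tool x -> +y, TCP further -y
ctrl.goto([.50,-.47,.30],down(np.deg2rad(92.6)))
img,c=snap("wrist");cv2.imwrite("pics/w3.png",img);np.save("w3.npy",np.r_[c[:4],c[4].ravel()]);print(ctrl.current_t())
cv2.imwrite("pics/top3.png",ctrl.read_camera("top"))
cv2.imwrite("pics/side3.png",ctrl.read_camera("side"))
E
```

```text
True [ 0.3999 -0.3     0.0449] [-1.5249  0.0565  6.7337]
0.5981202357252132 10.9167
11.9417
```

View pics/w3.png

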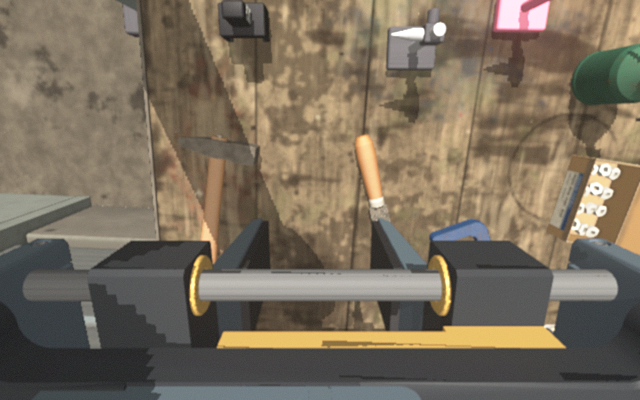

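The stop stands upright at (245,18), well away from the rest. The grey gauge's pointer runs from (437,30) to its tip at about (390,36). Next I locate the tip, and view the bare rail end and plank from above.

```bash
python3 - <<'E'
from h import *
w=cv2.imread("pics/w3.png");v=np.load("w3.npy");c3=(*v[:4],v[4:].reshape(4,4));t=cv2.imread("pics/top0.png");_,ct=snap("top")
m=cv2.inRange(cv2.cvtColor(w,cv2.COLOR_BGR2GRAY),185,255);m[:,:370]=0;m[:,450:]=0;m[55:]=0
ys,xs=np.nonzero(m);k=xs.argsort()[:6];print("w tip px",xs[k],ys[k])
tw=(xs[k][0]-.0,ys[xs==xs.min()].mean());print(tw,plane(c3,tw,.09))
m=cv2.inRange(cv2.cvtColor(t,cv2.COLOR_BGR2GRAY),165,255);m[:,:430]=0;m[:,446:]=0;m[:185]=0;m[220:]=0
ys,xs=np.nonzero(m);print("t",[(x,y) for x,y in zip(xs,ys) if y>=ys.max()-2])
tt=(xs[ys==ys.max()].mean(),ys.max()+.5);print(plane(ct,tt,.09))
ctrl.goto([.515,-.21,.30],down(np.deg2rad(92.6)))
img,c=snap("wrist");cv2.imwrite("pics/w4.png",img);np.save("w4.npy",np.r_[c[:4],c[4].ravel()]);print(ctrl.current_t())
a=cv2.resize(img[0:190,215:415],None,fx=3,fy=3,interpolation=cv2.INTER_CUBIC)
b=cv2.resize(w[0:70,360:460],None,fx=2,fy=2,interpolation=cv2.INTER_CUBIC)
a[-140:,:200]=b
cv2.imwrite("pics/z4.png",a)
E
```

```text
w tip px [391 391 392 392 392 393] [34 33 34 35 33 32]
(np.float64(391.0), np.float64(33.5)) [[ 0.5659 -0.3175  0.09  ]]
t [(np.int64(434), np.int64(213)), (np.int64(438), np.int64(213)), (np.int64(434), np.int64(214)), (np.int64(435), np.int64(214)), (np.int64(434), np.int64(215)), (np.int64(435), np.int64(215))]
[[ 0.56   -0.3103  0.09  ]]
13.1583
```

View pics/z4.png

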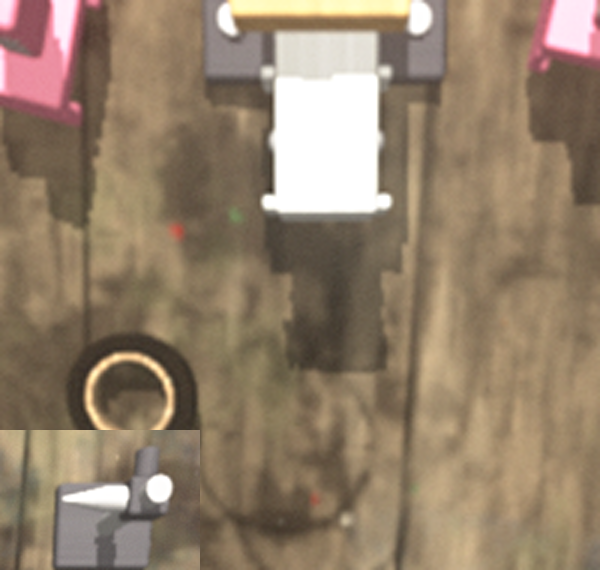

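The bare rail shows its left edge at about x 274, its right edge at 378, and its outer end at y≈212 in the crop. The plank's end edge spans x 230..412 at y≈28. The inset puts the pointer tip at (391,33.5) in w3.

```bash
python3 - <<'E'
from h import *
v=np.load("w4.npy");c=(*v[:4],v[4:].reshape(4,4));_,ct=snap("top")
f=lambda x,y:(215+x/3-.33,y/3-.33)
L=plane(c,[f(275.5,40),f(273,205)],.08);R=plane(c,[f(378,40),f(378.5,205)],.08)
print("rail",L,R,(L+R)/2); m=(L+R)/2; d=m[1]-m[0];print("yaw",np.degrees(np.arctan2(d[0],-d[1])))
print("rail end",plane(c,f(326,212),.08))
print("plank low edge z.08",plane(c,[f(230,28),f(412,28)],.08))
# subpixel edges by gradient
img=cv2.cvtColor(cv2.imread("pics/w4.png"),cv2.COLOR_BGR2GRAY).astype(float)
pts=[]
for r in range(28,66,3):
    g=np.gradient(cv2.GaussianBlur(img[r-1:r+2].mean(0)[None],(3,1),0)[0])
    l=300+np.argmax(g[300:313]);q=335+np.argmin(g[335:348]);sub=lambda i,s:i+.5*(s*g[i-1]-s*g[i+1])/(s*g[i-1]-2*s*g[i]+s*g[i+1])
    pts.append((sub(l,1),sub(q,-1),r))
pts=np.array(pts);print(pts)
P=(plane(c,pts[:,[0,2]],.08)+plane(c,pts[:,[1,2]],.08))/2
W=plane(c,pts[:,[1,2]],.08)-plane(c,pts[:,[0,2]],.08);print("w",W[:,0])
k=np.polyfit(P[:,1],P[:,0],1);print(k,np.degrees(np.arctan(-k[0])),np.polyval(k,[-.0735,.13,-.04]))
# plank edges in top image, manual threshold per column
t=cv2.imread("pics/top0.png")[:,:,2].astype(float)
U=[];D=[]
for x in range(160,300,5):
    if 212<x<240: continue
    g=np.gradient(t[:,x-1:x+2].mean(1));U.append((x,222+np.argmax(g[222:240])));D.append((x,248+np.argmin(g[248:266])))
for E in(U,D):
    Q=plane(ct,E,.1);kk=np.polyfit(Q[:,1],Q[:,0],1);r=Q[:,0]-np.polyval(kk,Q[:,1]);o=abs(r)<.003;kk=np.polyfit(Q[o,1],Q[o,0],1);print(o.sum(),kk,np.polyval(kk,[-.04,.13]))
E
```

```text
rail [[ 0.4943 -0.0423  0.08  ]
 [ 0.4952 -0.0961  0.08  ]] [[ 0.5299 -0.0407  0.08  ]
 [ 0.5334 -0.0943  0.08  ]] [[ 0.5121 -0.0415  0.08  ]
 [ 0.5143 -0.0952  0.08  ]]
yaw 2.374702717010291
rail end [[ 0.5145 -0.0976  0.08  ]]
plank low edge z.08 [[ 0.4784 -0.0392  0.08  ]
 [ 0.5414 -0.0364  0.08  ]]
[[306.0366 340.8543  28.    ]
 [305.9802 340.7983  31.    ]
 [305.9732 340.749   34.    ]
 [306.0374 340.7282  37.    ]
 [306.0858 340.6986  40.    ]
 [305.6742 340.9131  43.    ]
 [304.6396 341.7201  46.    ]
 [305.4902 340.8126  49.    ]
 [305.9751 340.5351  52.    ]
 [305.9919 340.5036  55.    ]
 [306.0156 340.4944  58.    ]
 [306.0425 340.472   61.    ]
 [306.1158 340.2488  64.    ]]
w [0.0367 0.0368 0.0368 0.0368 0.0368 0.0375 0.0396 0.0378 0.037  0.0371
 0.0371 0.0371 0.0369]
[-0.0411  0.5103] 2.3524508657159515 [0.5133 0.5049 0.5119]
21 [-0.0417  0.5388] [0.5405 0.5334]
23 [-0.0404  0.4777] [0.4793 0.4724]
```

```bash
python3 - <<'E'
from h import *
a=np.deg2rad(2.36);d=np.array([np.sin(a),-np.cos(a),0]);R=down(np.pi/2+a)
p0=np.array([.5029,.1294,.073])
ctrl.goto([p0[0],p0[1],.19],R);ctrl.command_gripper(1.0)
f0=np.array(ctrl.current_contact_force())
print(ctrl.move_l(p0,vel=.1,contact_N=10))
ctrl.command_gripper(0.0);ctrl.sleep(.3)
print(ctrl.current_tool_pos(),ctrl.current_grip_width()*91,ctrl.current_grasp_force(),f0,ctrl.current_contact_force(),ctrl.current_wrist_torque())
for s in(.03,.14,.255):
    ctrl.move_l(p0+s*d+[0,0,-.0003],vel=.08);print(s,ctrl.current_tool_pos(),ctrl.current_contact_force(),ctrl.current_wrist_torque(),ctrl.current_t())
img,c=snap("wrist");cv2.imwrite("pics/w5.png",img)
img,c=snap("top");cv2.imwrite("pics/top5.png",img);s,_=snap("side");cv2.imwrite("pics/side5.png",s)
z=cv2.resize(img[180:280,260:460],None,fx=3,fy=3,interpolation=cv2.INTER_CUBIC);y=cv2.resize(s[150:250,270:470],None,fx=3,fy=3,interpolation=cv2.INTER_CUBIC)
cv2.imwrite("pics/z5.png",np.vstack([z,y]))
E
```

```text
False
[0.5027 0.1294 0.0731] 59.69908645047273 30.000908374786377 [-0.4168 -0.2376  0.304 ] [-1.7995  0.412   4.615 ] [ 0.031   0.4203 -0.0115]
0.03 [0.5049 0.0987 0.0731] [ 1.2059 -6.6239  7.816 ] [-1.1205  0.1203 -0.0834] 17.9917
0.14 [ 0.5092 -0.0105  0.0731] [-0.641   2.8574  8.2791] [ 0.3974  0.2437 -0.2631] 19.5167
0.255 [ 0.5137 -0.1254  0.073 ] [-0.608   2.183   7.4249] [ 0.7563  0.1197 -0.0338] 21.1083
```

View pics/z5.png

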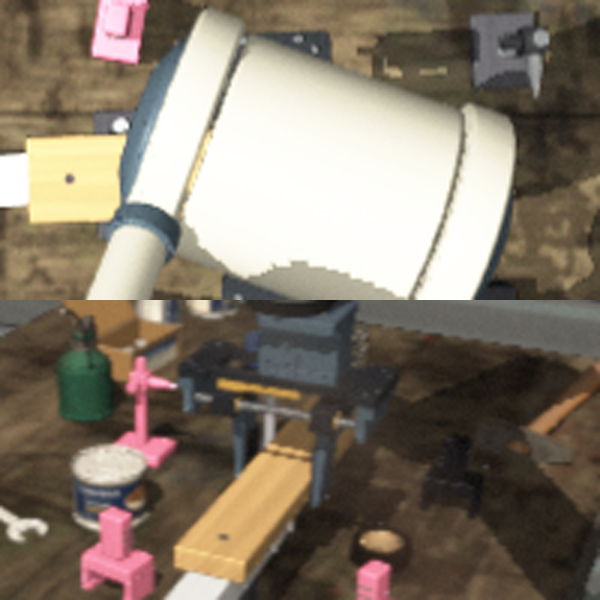

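Top view: the plank's rear end is at crop x≈28 and straight behind the gripper, but the arm hides its leading end. Side view: the plank lies flat on the rail, with the stop standing at right. I'll slide back until the plank is stable and regrip with the tool turned half a turn. The wrist camera will then see both the leading end and the pointer.

```bash
python3 - <<'E'
from h import *
a=np.deg2rad(2.36);d=np.array([np.sin(a),-np.cos(a),0]);R2=down(-np.pi/2+a)
p0=np.array([.5029,.1294,.073]); q=p0+.19*d
ctrl.move_l(q,vel=.1);ctrl.command_gripper(1.0);ctrl.move_l(q+[0,0,.10],vel=.15)
print(ctrl.ik(q,R2),ctrl.ik(p0+.28*d,R2))
ctrl.goto(q+[0,0,.10],R2)
print(ctrl.current_q())
img,c=snap("wrist");cv2.imwrite("pics/w6.png",img)
print(ctrl.move_l(q,vel=.1,contact_N=10))
ctrl.command_gripper(0.0);ctrl.sleep(.2)
print(ctrl.current_tool_pos(),ctrl.current_grip_width()*91,ctrl.current_contact_force())
for s in(.23,.272):
    ctrl.move_l(p0+s*d+[0,0,-.0003],vel=.08);print(ctrl.current_tool_pos(),ctrl.current_contact_force(),ctrl.current_wrist_torque(),ctrl.current_t())
img,c=snap("wrist");cv2.imwrite("pics/w7.png",img);np.save("w7.npy",np.r_[c[:4],c[4].ravel()])
E
```

```text
[-13.4038  30.5953 101.3558  -0.      48.0489 164.2362] [-22.6778  31.8357  98.3096  -0.      49.8547 154.9622]
[-13.4054  22.22    95.5595   0.0015  62.2248 164.2087]
False
[ 0.5108 -0.0605  0.0731] 59.510847878323936 [-1.0412 -0.6125  5.6337]
[ 0.5127 -0.1009  0.0731] [-1.1743 -3.5165  8.9945] [-0.386   0.3869 -0.0514] 28.9167
[ 0.5143 -0.1431  0.0729] [-1.4134 -5.3485  4.4633] [-0.442   0.2454  0.0692] 29.5917
```

View pics/w7.png

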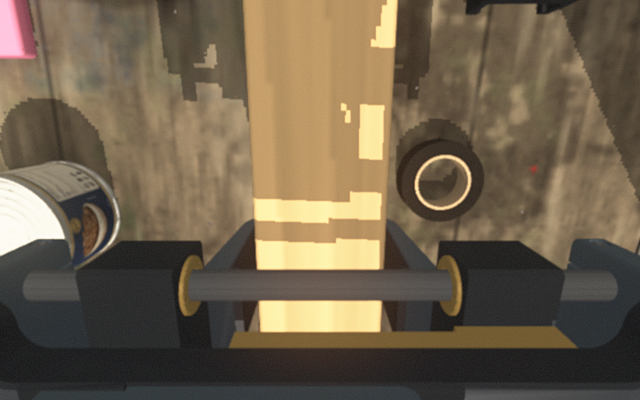

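The picture shows the plank straight in the grip, but its leading end lies just beyond the top of the picture and the pointer isn't visible. I'll back up to a stable overhang and regrip 70 mm nearer the leading end. Then the end and the pointer are in view, and the plank's weight lies between grip and rail.

```bash
python3 - <<'E'
from h import *
a=np.deg2rad(2.36);d=np.array([np.sin(a),-np.cos(a),0]);R2=down(-np.pi/2+a)
p0=np.array([.5029,.1294,.073]); q=p0+.15*d
ctrl.move_l(q,vel=.12);ctrl.command_gripper(1.0);ctrl.move_l(q+[0,0,.04],vel=.15)
ctrl.move_l(q+.07*d+[0,0,.04],vel=.15)
print(ctrl.move_l(q+.07*d,vel=.1,contact_N=10))
ctrl.command_gripper(0.0);ctrl.sleep(.2)
print(ctrl.current_tool_pos(),ctrl.current_grip_width()*91,ctrl.current_contact_force())
for s in(.21,.272):
    ctrl.move_l(p0+(s+.07)*d+[0,0,-.0003],vel=.09);print(ctrl.current_tool_pos(),ctrl.current_contact_force(),ctrl.current_wrist_torque(),ctrl.current_t())
img,c=snap("wrist");cv2.imwrite("pics/w8.png",img);np.save("w8.npy",np.r_[c[:4],c[4].ravel()])
cv2.imwrite("pics/z8.png",cv2.resize(img[0:150,180:420],None,fx=3,fy=3,interpolation=cv2.INTER_CUBIC))
E
```

```text
False
[ 0.5121 -0.0905  0.0732] 59.62173888440515 [-1.4538  0.0275  5.9393]
[ 0.5147 -0.151   0.0731] [-1.9038 -5.3992  8.2672] [-0.2268  0.2672  0.109 ] 34.6417
[ 0.5172 -0.2126  0.0728] [-0.7355 -2.6188  2.9717] [-0.1257 -0.0745 -0.0259] 35.4833
```

View pics/z8.png

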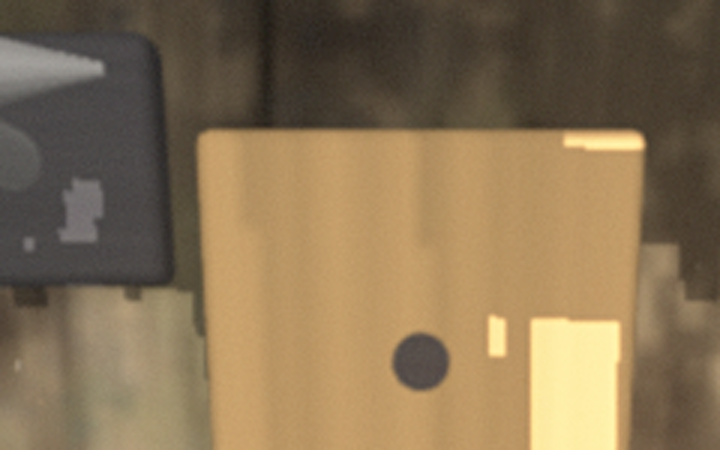

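Now both are visible: the pointer tip at crop (104,69), and the plank's leading edge at y≈130 spanning x 199–644.

```bash
python3 - <<'E'
from h import *
v=np.load("w8.npy");c=(*v[:4],v[4:].reshape(4,4));a=np.deg2rad(2.36);d=np.array([np.sin(a),-np.cos(a),0])
f=lambda x,y:(180+x/3-.33,y/3-.33)
tip=plane(c,f(104,69),.09)[0];e=plane(c,[f(200,130),f(643,130)],.1)
gap=(tip-e.mean(0))@d;print(tip,e,e@d,"gap",gap)
t0=np.array(ctrl.current_tool_pos());p0=np.array([.5029,.1294,.073])
if .003<gap<.025:
    ctrl.move_l(p0+(.272+.07+gap)*d+[0,0,-.0003],vel=.04);ctrl.sleep(.4)
    print(ctrl.current_tool_pos()-t0,ctrl.current_contact_force(),ctrl.current_wrist_torque(),ctrl.current_t())
    img,c=snap("wrist");cv2.imwrite("pics/w9.png",img);np.save("w9.npy",np.r_[c[:4],c[4].ravel()])
    s=ctrl.read_camera("side");z=cv2.resize(img[0:90,180:420],None,fx=3,fy=3,interpolation=cv2.INTER_CUBIC);y=cv2.resize(s[150:260,230:470],None,fx=3,fy=3)
    cv2.imwrite("pics/z9.png",np.vstack([z,y]))
E
```

```text
[ 0.5657 -0.3186  0.09  ] [[ 0.5505 -0.3097  0.1   ]
 [ 0.4926 -0.3122  0.1   ]] [0.3322 0.3322] gap 0.00948043221902454
[ 0.0002 -0.0094 -0.0001] [-0.7481 -2.628   1.7772] [-0.0702  0.1409  0.0716] 36.3167
```

View pics/z9.png

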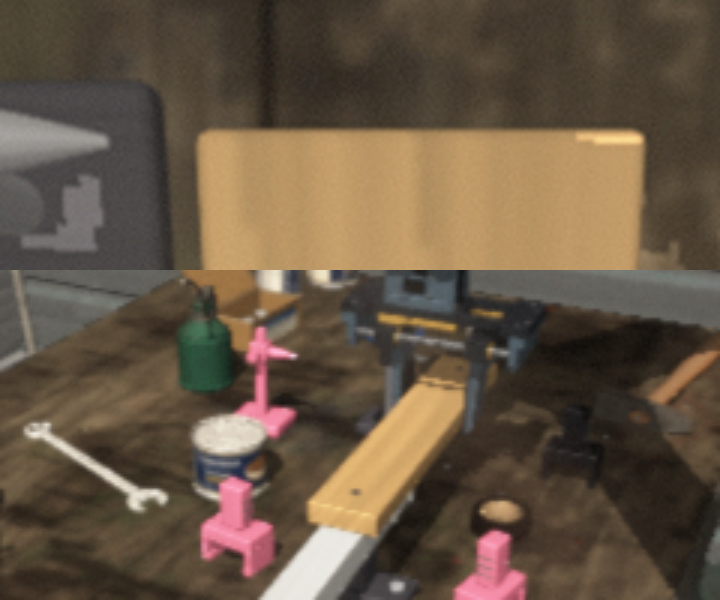

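Tip at crop (107,142) and plank end edge at y 130. In the side view the plank lies level on the rail and the bystanders are undisturbed. I'll check the residual and hand in.

```bash
python3 - <<'E'
from h import *
v=np.load("w9.npy");c=(*v[:4],v[4:].reshape(4,4));a=np.deg2rad(2.36);d=np.array([np.sin(a),-np.cos(a),0])
f=lambda x,y:(180+x/3-.33,y/3-.33)
tip=plane(c,f(108,142),.09)[0];e=plane(c,[f(200,130),f(643,130)],.1).mean(0)
gap=(tip-e)@d;print("gap",gap,tip,e)
if abs(gap)<.005:
    if abs(gap)>.0006: ctrl.move_l(np.array(ctrl.current_tool_pos())+gap*d,vel=.02);ctrl.sleep(.3)
    print(ctrl.current_tool_pos(),ctrl.current_contact_force(),ctrl.current_t());print(ctrl.sign_off())
E
```

```text
gap 0.00017135244271055763 [ 0.5657 -0.3185  0.09  ] [ 0.5218 -0.3201  0.1   ]
[ 0.5175 -0.2218  0.0727] [-0.8059 -2.1277  0.7149] 36.4167
the job is handed in; nothing more can be done
None
```

I handed the job in at 36.4 s: the end stop stands upright on the bench clear of the rest, and the plank is held level on the rail with its leading end about 0.2 mm from the pointer tip by the wrist camera; on the way I slid the plank back twice to change my grip.

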